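Feel round the thrust-bearing pads

ROBOT

A 6-joint arm with a two-finger parallel gripper is mounted at the origin on the work surface. World frame = base frame: x ahead of the robot, y to its left, z up, the work surface at z = 0. Lengths are in m, angles in rad, forces in N, time in s.
With the tool pointing down it reaches from about 0.275 to 0.975 m from the base axis. Payload 8.4 kg.
Tool frame: the origin (TCP) lies at the very end of the fingers, on their centre line; the grasp point (between the pads) lies 19 mm behind it (grip_point_offset is the distance from the TCP to the grasp point, in m); x points along the fingers, y is the direction in which the jaws open and shut, and the axes are right-handed (so a half turn about x gives the same grasp; the last joint's range is limited). The gripper opens to 92 mm and grips with 3 to 60 N. Pads are 20 mm wide; open, the fingers measure 128 mm over their backs; the gripper's body (75 mm by 189 mm) begins 69 mm behind the grasp point.
Start: joints at [1.217, 0.353, 1.633, -0, 1.155, -0.002], TCP at [0.215, 0.587, 0.215] pointing down, gripper open.
Joint ranges: [-2.63, 2.63], [-0.92, 2.1], [0.06, 2.66], [-1.3, 4.44], [0, 2.69], [-3.02, 3.02]. Speed limits (rad/s): [2.22, 2.22, 2.79, 3.14, 3.14, 3.14].

INTERFACE

Orientations are given as a unit quaternion [w, x, y, z].
In Python, from station import * gives the robot as it stands.
- The arm moves only by the tool apply_moves, never from a script. Its argument "steps" is a list of rows, each a list of 7 numbers: the shift along the tool's x, y, z as a fraction of full scale, then the turn, a rotation vector about the tool's x, y, z as a fraction of full scale, then the finger opening in mm, from 0 to 91.9. A call has 1 to 20 rows; each row shifts and turns the pose as measured when the row begins, along the tool's axes as they then stand; what a row does not reach is not made up. Full scale, the value 1, is 500 mm for a shift and 120 degrees for a turn. A row lasts 1/12 s, in which the tool goes at most 41.7 mm and 7.16 degrees, less where a joint would pass 70% of its speed; a pose out of reach is approached as far as the arm can. A call with a number of a shift or a turn outside -1 to 1 is refused whole. A call with a gripper value outside its range is refused whole. The fingers move at their own pace and stop on an object; "force" is the grip in N (left out, the last holds). Time passes only in rows, so rows that do not move let the fingers close. It gives the time, the measured TCP pose, the force and the opening at its end, in the units of the state.
- read_state(): the state, without advancing time (a new reading comes with each control period).
- camera(name): name is "scene" or "side" or "wrist"; returns the picture (480x640x3 uint8, blue, green, red); there is no depth.
- get_calibration(name): a dict with "K" (3x3 intrinsics, pixels), "R" (3x3) and "t" (3): a world point X has camera coordinates R X + t. Camera axes: x right, y down, z forward; pixel columns grow to the right and rows downward; lengths in m; the calibration is good to about 2 mm. The wrist camera is an equidistant fisheye: a pixel r from the principal point sees the ray r / f radians off the axis. A picture is of the moment at which its call begins: read the wrist's pose just before it. get_calibration takes no time and is no camera call; for the wrist camera it gives the pose at the moment of the call.
- job_done(): hands the job in, once; it reports no verdict.
Trained networks look in the newest picture that a camera, given by its name, has taken for a name from the list of things; names that differ only in an ending like _2 or _b are one class to them, and where a whole thing is asked for, a point or a joint stands for the part that bears it (a point fixed in the world has none). Each returns a list of dicts, best first, with "p" (0 to 1); they miss things now and then, are a little off and sometimes report something else, mostly with a low value. They report only what shows in the picture. A call takes as long as a camera call.
- silhouettes(camera, target): "pixels" (480x640 bool, what is visible of it) and "pixel" ([column, row] in pixels, amid what is visible of it).
The state is a dict: "time_s": time; "joint_pos": joint angles; "dq": joint speeds; "tau": joint torques, N m; "position": TCP position; "tool_rot": TCP orientation; "ft_force": force on the tool from outside, world axes, zero at the start; "torque": the same for the moment, N m; "opening": finger opening in m.
Only numpy, scipy, OpenCV 4.12 (cv2) and the standard library are available. Lean on these libraries where they do the work, as an engineer would, in place of code of your own. Each camera call takes 0.05 s, during which the arm holds its last target. There are 200 camera calls.

TASK

Check that the sprung pads of the thrust bearing all move freely: with the fingertips, start at the pad beside the blue paint mark and go round the ring clockwise (seen from above), pressing each of the five pads lightly in turn until it visibly gives. Between pads follow the ring with the fingertips low, no more than about 3 cm above the pads, then move clear so that every pad has sprung back. Only touch: do not pick up or shift the bearing, and leave the brass bushing standing in its middle and the other things on the bench alone.

Things in the scene. Friction and masses are not known exactly. Their poses are not given: they have to be found in the camera images.
- housing: round steel thrust-bearing housing lying flat and loose on the bench, 5 to 8 kg, diameter 230 mm, flat top face 30 mm above the bench. Origin: centre of its underside; z up; its x axis points to the blue paint mark. In its middle is a hub 60 mm across, 8 mm higher than the face. Five spring-backed pads stand on a circle of radius 72 mm about the centre, 72 degrees apart; seen from above pads 1 to 5 follow clockwise.
- mark (a point): middle of the blue paint mark (18 x 24 mm) on the top face at the outer edge, 105 mm from the centre; the mark also runs down the outer wall. The pad right beside it is pad 1.
- pad1_top (a point): centre of the flat top of pad 1, on the blue paint mark's radius: the FIRST to be pressed. A round copper-coloured pad, 40 mm across, bevelled to a flat top 28 mm across, 12 mm proud of the housing's face (top 42 mm above the bench). The point sinks with the pad.
- pad1 (a joint): how far pad 1 is pressed down, m: 0 released, 0.008 on its stop. The spring needs about 1.2 N to start and 1 N more per mm (about 9 N on the stop); it counts as having given at 0.002; it springs back by itself.
- pad2_top (a point): centre of the flat top of pad 2, number 2 going clockwise from the mark as seen from above. A round copper-coloured pad, 40 mm across, bevelled to a flat top 28 mm across, 12 mm proud of the housing's face (top 42 mm above the bench). The point sinks with the pad.
- pad2 (a joint): how far pad 2 is pressed down, m: 0 released, 0.008 on its stop. The spring needs about 1.2 N to start and 1 N more per mm (about 9 N on the stop); it counts as having given at 0.002; it springs back by itself.
- pad3_top (a point): centre of the flat top of pad 3, number 3 going clockwise from the mark as seen from above. A round copper-coloured pad, 40 mm across, bevelled to a flat top 28 mm across, 12 mm proud of the housing's face (top 42 mm above the bench). The point sinks with the pad.
- pad3 (a joint): how far pad 3 is pressed down, m: 0 released, 0.008 on its stop. The spring needs about 1.2 N to start and 1 N more per mm (about 9 N on the stop); it counts as having given at 0.002; it springs back by itself.
- pad4_top (a point): centre of the flat top of pad 4, number 4 going clockwise from the mark as seen from above. A round copper-coloured pad, 40 mm across, bevelled to a flat top 28 mm across, 12 mm proud of the housing's face (top 42 mm above the bench). The point sinks with the pad.
- pad4 (a joint): how far pad 4 is pressed down, m: 0 released, 0.008 on its stop. The spring needs about 1.2 N to start and 1 N more per mm (about 9 N on the stop); it counts as having given at 0.002; it springs back by itself.
- pad5_top (a point): centre of the flat top of pad 5, number 5 going clockwise from the mark as seen from above. A round copper-coloured pad, 40 mm across, bevelled to a flat top 28 mm across, 12 mm proud of the housing's face (top 42 mm above the bench). The point sinks with the pad.
- pad5 (a joint): how far pad 5 is pressed down, m: 0 released, 0.008 on its stop. The spring needs about 1.2 N to start and 1 N more per mm (about 9 N on the stop); it counts as having given at 0.002; it springs back by itself.
- gap12 (a point): point on the pad circle midway between pads 1 and 2, level with the tops of the unpressed pads.
- gap23 (a point): point on the pad circle midway between pads 2 and 3, level with the tops of the unpressed pads.
- gap34 (a point): point on the pad circle midway between pads 3 and 4, level with the tops of the unpressed pads.
- gap45 (a point): point on the pad circle midway between pads 4 and 5, level with the tops of the unpressed pads.
- bushing: loose brass bushing, 28 mm across, 35 mm tall, standing on the hub in the middle of the housing (its top is 73 mm above the bench), about 32 to 44 mm from the pads' rims: go by with the fingers together. Origin: centre of its underside. Leave alone.
- jar: loose jar with red cap, 64 mm across, 85 mm tall, on the bench. Origin: centre of its underside. Leave alone.
- bolt: loose dark steel bolt standing on its head, 30 mm across at the head, 70 mm tall. Origin: centre of its underside. Leave alone.
- driver: loose screwdriver with red handle about 200 mm long and 30 mm thick, lying along its own x axis on the bench beyond the housing. Leave alone.

How it is judged:
On the way, in this order (a step that is already met when the one before it is completed fails the run):
1. pad 1 gives at least 2 mm under the fingers (value of joint pad1 above 0.002 m and contact force between the fingers and housing above 0.5 N), for 0.05 s.
2. the fingertips pass low over the ring between pads 1 and 2 (horizontal distance between the grasp point and gap12 below 0.03 m and z of the grasp point in the frame of housing below 0.107 m), for 0.02 s.
3. pad 2 gives at least 2 mm under the fingers (value of joint pad2 above 0.002 m and contact force between the fingers and housing above 0.5 N), for 0.05 s.
4. the fingertips pass low over the ring between pads 2 and 3 (horizontal distance between the grasp point and gap23 below 0.03 m and z of the grasp point in the frame of housing below 0.107 m), for 0.02 s.
5. pad 3 gives at least 2 mm under the fingers (value of joint pad3 above 0.002 m and contact force between the fingers and housing above 0.5 N), for 0.05 s.
6. the fingertips pass low over the ring between pads 3 and 4 (horizontal distance between the grasp point and gap34 below 0.03 m and z of the grasp point in the frame of housing below 0.107 m), for 0.02 s.
7. pad 4 gives at least 2 mm under the fingers (value of joint pad4 above 0.002 m and contact force between the fingers and housing above 0.5 N), for 0.05 s.
8. the fingertips pass low over the ring between pads 4 and 5 (horizontal distance between the grasp point and gap45 below 0.03 m and z of the grasp point in the frame of housing below 0.107 m), for 0.02 s.
9. pad 5 gives at least 2 mm under the fingers (value of joint pad5 above 0.002 m and contact force between the fingers and housing above 0.5 N), for 0.05 s.
At the end, for the whole second after the job is handed in: All five pads have sprung back (within 1 mm of fully up), the housing lies within 12 mm of where it was (its mark too), the bushing still stands upright on the hub, and bushing, jar, bolt and screwdriver are within 15 mm of where they were (value of joint each of pad1, pad2, pad3, pad4, pad5 below 0.001 m and distance of each of housing, mark from where it was at the start of the episode below 0.012 m and angle between bushing's own z axis and vertical below 0.2 rad and linear speed of housing below 0.01 m/s and distance of each of bushing, jar, bolt, driver from where it was at the start of the episode below 0.015 m); the robot touches nothing.
It fails at once if the housing or its mark is shifted, turned or lifted by more than 12 mm (distance of any of housing, mark from where it was at the start of the episode above 0.012 m).
It fails at once if the bushing, jar, bolt or screwdriver is moved more than 15 mm, or one of the standing ones tipped (distance of any of bushing, jar, bolt, driver from where it was at the start of the episode above 0.015 m or angle between any of bushing, jar, bolt's own z axis and vertical above 0.3 rad).
It fails at once if the bearing is pressed with more than 25 N (contact force between the arm and housing above 25 N).
It fails at once if the fingers press on it with more than 25 N (contact force between the fingers and housing above 25 N).
It also fails if it takes over 64 s, if anything falls off the work surface, if the arm or the gripper's body presses on something with over 40 N, if the wrist force passes 120 N, or if a joint passes its speed limit or range.

## Working session

There is one attempt and no reset: what is moved stays moved. The work goes in short steps, Python scripts to look and compute and a tool call to move; the robot and the scene stay as the last step left them, time stands still between calls to the robot, and variables do not carry over. Pictures are saved under pics/ and viewed, on a budget of 10 in all, crops included, one or two more only if the job needs it, and the job is handed in when it is done.

Besides the shell and the picture viewer there is one more tool, called in YAML: its name, and indented under it one key for each argument. apply_moves: Moves the arm, as the interface text tells. Shift numbers are shares of 500 mm and turn numbers shares of 120 degrees, none past 1 either way. Its arguments: {"type":"object","properties":{"steps":{"type":"array"},"force":{"type":"number"}},"required":["steps"]}

```bash
mkdir -p pics; ls; python3 - <<'E'
from station import *
import cv2,numpy as np
s=read_state();print(s['time_s'],s['position'],s['tool_rot'],s['opening'])
a=camera("scene");b=camera("side")
cv2.imwrite("pics/a.png",a);cv2.imwrite("pics/b.png",b)
for c in("scene","side"):
  k=get_calibration(c);print(c,k)
  for n in("housing","mark","pad1_top","bushing","jar","bolt","driver"):
    try:
      print(n,[(np.round(d['pixel']).tolist(),round(d['p'],2),int(d['pixels'].sum())) for d in silhouettes(c,n)])
    except Exception as e: print(n,e)
E
```

```text
pics
0.0 [0.21521541 0.58626387 0.21388538] [ 0.69612609  0.12327219  0.69626855 -0.12418753] 0.09194203622372724
scene {'K': array([[613.97880803,   0.        , 319.11491992],
       [  0.        , 613.97880803, 242.04835223],
       [  0.        ,   0.        ,   1.        ]]), 'R': array([[-0.12125158,  0.99258321,  0.00875403],
       [ 0.75215668,  0.09762939, -0.65171223],
       [-0.64773327, -0.07243674, -0.7584158 ]]), 't': array([ 0.07044567, -0.42039756,  1.84081615])}
housing [([362.0, 242.0], 0.65, 5972)]
mark [([365.0, 242.0], 0.95, 6035)]
pad1_top [([370.0, 257.0], 0.48, 174)]
bushing [([494.0, 291.0], 0.63, 247), ([331.0, 327.0], 0.62, 593), ([366.0, 229.0], 0.47, 216), ([362.0, 240.0], 0.31, 5905)]
jar []
bolt [([493.0, 292.0], 0.51, 288), ([372.0, 256.0], 0.48, 179)]
driver [([331.0, 328.0], 0.98, 627)]
side {'K': array([[505.65423956,   0.        , 326.70528636],
       [  0.        , 505.65423956, 230.93834049],
       [  0.        ,   0.        ,   1.        ]]), 'R': array([[-0.99195885, -0.12441593,  0.02320172],
       [-0.07992232,  0.47365266, -0.87707786],
       [ 0.0981329 , -0.87187948, -0.47978756]]), 't': array([0.60631235, 0.1152049 , 1.17370238])}
housing [([345.0, 283.0], 0.83, 5317), ([346.0, 286.0], 0.5, 217)]
mark [([347.0, 282.0], 0.74, 5489)]
pad1_top [([321.0, 274.0], 0.71, 159)]
bushing [([353.0, 262.0], 0.56, 232)]
jar [([377.0, 185.0], 0.62, 623), ([370.0, 260.0], 0.28, 164)]
bolt [([266.0, 364.0], 0.6, 448)]
driver [([246.0, 260.0], 0.64, 525)]
```

```bash
python3 - <<'E'
import cv2,numpy as np
a=cv2.imread("pics/a.png")[160:360,240:540];b=cv2.imread("pics/b.png")[160:400,230:430]
a=cv2.resize(a,None,fx=1.5,fy=1.5,interpolation=2);b=cv2.resize(b,None,fx=1.7,fy=1.7,interpolation=2)
o=np.zeros((410,800,3),np.uint8);o[:300,:450]=a;o[:408,455:795]=b
cv2.imwrite("pics/ab.png",o)
E
```

```text
(no output)
```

View pics/ab.png

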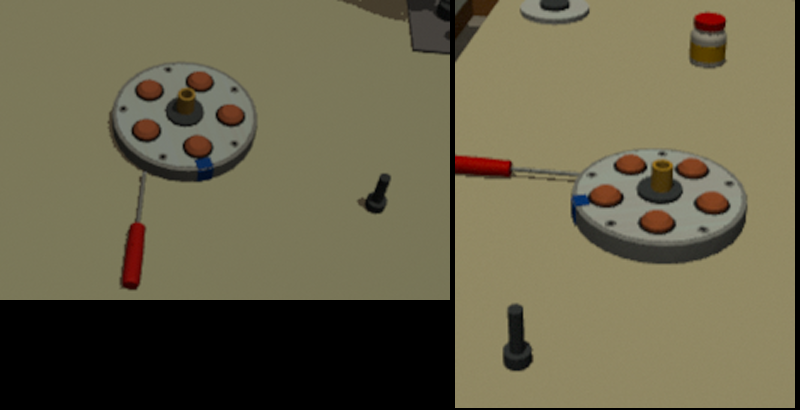

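```bash
cat > h.py <<'E'
import cv2,numpy as np
from scipy.optimize import least_squares
def proj(k,X):
  c=k['R']@np.asarray(X,float).T+np.reshape(k['t'],(3,1)); p=k['K']@c; return (p[:2]/p[2]).T
def projf(k,X):
  c=(k['R']@np.asarray(X,float).T).T+k['t'];r=np.hypot(c[:,0],c[:,1]);th=np.arctan2(r,c[:,2])
  return np.c_[k['K'][0,2]+k['K'][0,0]*th*c[:,0]/r,k['K'][1,2]+k['K'][1,1]*th*c[:,1]/r]
def back(k,px,z):
  d=k['R'].T@np.linalg.inv(k['K'])@[px[0],px[1],1];o=-k['R'].T@k['t'];return o+d*(z-o[2])/d[2]
def blobs(im,lo,hi,amin,roi=None):
  h=cv2.cvtColor(im,cv2.COLOR_BGR2HSV);m=cv2.inRange(h,lo,hi)
  if roi is not None:
    q=np.zeros_like(m);x0,y0,x1,y1=roi;q[y0:y1,x0:x1]=255;m&=q
  n,l,st,c=cv2.connectedComponentsWithStats(m)
  return [(c[i].round(1),int(st[i,4])) for i in range(1,n) if st[i,4]>=amin]
COP=((2,120,60),(11,255,255));BLU=((100,120,40),(130,255,255))
def pads(p,z=.042):
  a=p[2]-np.arange(5)*2*np.pi/5
  return np.c_[p[0]+.072*np.cos(a),p[1]+.072*np.sin(a),np.full(5,z)]
E
python3 - <<'E'
from station import *
from h import *
K={c:get_calibration(c) for c in("scene","side")}
I={"scene":cv2.imread("pics/a.png"),"side":cv2.imread("pics/b.png")}
roi={"scene":(305,195,420,290),"side":(295,235,410,320)}
B={}
for c in K:
  B[c]=[b for b in blobs(I[c],*COP,20,roi[c])]; bl=blobs(I[c],*BLU,6,roi[c]);print(c,B[c],bl,[back(K[c],b[0],.03) for b in bl])
c0={c:back(K[c],{"scene":(363,238),"side":(346,276)}[c],.03) for c in K};print(c0)
C=np.mean(list(c0.values()),0)
def f(p):
  r=[]
  for c in K:
    q=proj(K[c],pads(p,.039)); o=np.array([b[0] for b in B[c]])
    D=np.linalg.norm(q[:,None]-o[None],axis=2); r+=[(q[i]-o[D[i].argmin()]) for i in range(5)]
  return np.ravel(r)
mk=np.mean([back(K[c],b[0],.025) for c in K for b in blobs(I[c],*BLU,6,roi[c])],0)
y0=np.arctan2(mk[1]-C[1],mk[0]-C[0]);print(C,y0)
s=least_squares(f,[C[0],C[1],y0],x_scale=[.01,.01,.1],diff_step=1e-4,loss='soft_l1');print(s.x,f(s.x).round(1))
print(pads(s.x).round(4))
E
```

```text
scene [(array([373.1, 213.3]), 150), (array([339.3, 219. ]), 152), (array([393.4, 235.6]), 158), (array([337.3, 245.8]), 170), (array([371.7, 256.7]), 182)] [(array([375.8, 268.7]), 69)] [array([0.64728547, 0.13701861, 0.03      ])]
side [(array([332.7, 255.9]), 130), (array([369.3, 258.2]), 135), (array([318.2, 274.3]), 158), (array([381. , 278.4]), 163), (array([348.4, 289.6]), 177)] [(array([302.7, 278.8]), 65)] [array([0.64684422, 0.14122256, 0.03      ])]
{'scene': array([0.55905982, 0.10137129, 0.03      ]), 'side': array([0.55464085, 0.11535035, 0.03      ])}
[0.55685033 0.10836082 0.03      ] 0.2970670870208114
[0.54902875 0.10130518 0.3566539 ] [ 0.6 -1.4  0.5 -1.5  0.6 -1.4  0.5 -1.4  0.7 -1.3 -0.7 -1.4 -0.6 -1.4
 -0.7 -1.4 -0.6 -1.5 -0.6 -1.6]
[[0.6165 0.1264 0.042 ]
 [0.5938 0.0449 0.042 ]
 [0.5092 0.0413 0.042 ]
 [0.4797 0.1206 0.042 ]
 [0.546  0.1732 0.042 ]]
```

```bash
cat >> h.py <<'E'
from scipy.spatial.transform import Rotation as Ro
def Rt(s): return Ro.from_quat(np.array(s['tool_rot'])[[1,2,3,0]]).as_matrix()
def rel(s,X): return (Rt(s).T@(np.array(X)-s['position'])/.5).round(4)
E
python3 - <<'E'
from station import *
from h import *
s=read_state();print(Rt(s).round(3));print(rel(s,[.6165,.1264,.15]))
K={c:get_calibration(c) for c in("scene","side")}
print(back(K["side"],(377,185),.04),back(K["side"],(266,364),.03))
E
```

```text
[[-0.     0.345  0.939]
 [-0.     0.939 -0.345]
 [-1.    -0.    -0.   ]]
[ 0.1292 -0.5878  1.0704]
[ 0.50578576 -0.37798608  0.04      ] [0.66600396 0.40763707 0.03      ]
```

apply_moves:
  steps:
    - [0.004,-0.039,0.071,0,0,0,0]
    - [0.004,-0.039,0.071,0,0,0,0]
    - [0.004,-0.039,0.071,0,0,0,0]
    - [0.004,-0.039,0.071,0,0,0,0]
    - [0.004,-0.039,0.071,0,0,0,0]
    - [0.004,-0.039,0.071,0,0,0,0]
    - [0.004,-0.039,0.071,0,0,0,0]
    - [0.004,-0.039,0.071,0,0,0,0]
    - [0.004,-0.039,0.071,0,0,0,0]
    - [0.004,-0.039,0.071,0,0,0,0]
    - [0.004,-0.039,0.071,0,0,0,0]
    - [0.004,-0.039,0.071,0,0,0,0]
    - [0.004,-0.039,0.071,0,0,0,0]
    - [0.004,-0.039,0.071,0,0,0,0]
    - [0.004,-0.039,0.071,0,0,0,0]
    - [0,0,0,0,0,0,0]
  force: 10

```text
time_s: 2.13
position: [0.6273, 0.1177, 0.1844]
tool_rot: [0.699, 0.124, 0.695, -0.118]
ft_force: [-1.0, -0.3, -0.7]
opening: 0.0001
```

Now a close look with the wrist camera.

```bash
python3 - <<'E'
from station import *
from h import *
s=read_state();k=get_calibration("wrist");im=camera("wrist")
print(s['position'],k['K'][0])
p=np.array([.549,.1013,.3567])
print('copper',blobs(im,*COP,80));print('blue',blobs(im,*BLU,40))
P=pads(p);q=projf(k,P);print(q.round(1))
o=im.copy()
for i,u in enumerate(q):
  cv2.circle(o,tuple(int(v) for v in u),4,(0,255,0),-1);cv2.putText(o,str(i+1),tuple(int(v)+5 for v in u),0,.6,(0,255,0),2)
cv2.imwrite("pics/w1.png",o)
E
```

```text
[0.62728424 0.11773926 0.18439656] [371.64829954   0.         319.37284974]
copper [(array([260.4,  66.5]), 1642), (array([344.8, 116.1]), 1699), (array([189.3, 131.8]), 1505), (array([320.7, 210.3]), 1623), (array([226.6, 217.9]), 1478)]
blue [(array([344.4, 237. ]), 461)]
[[325.  211.4]
 [228.6 218.9]
 [190.2 130.9]
 [263.5  64.1]
 [349.6 115.2]]
```

View pics/w1.png

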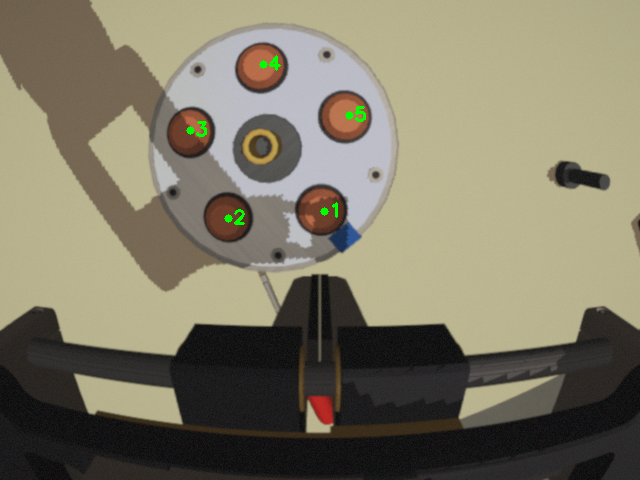

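The picture shows pad 1 at (321,210) beside the blue mark (344,237), then clockwise pads 2 to 5. The predictions land within 5 px. I'll do one combined fit.

```bash
python3 - <<'E'
from station import *
from h import *
s=read_state();k=get_calibration("wrist")
O=np.array([[320.7,210.3],[226.6,217.9],[189.3,131.8],[260.4,66.5],[344.8,116.1]])
f=lambda p:(projf(k,pads(p,.039))-O).ravel()
r=least_squares(f,[.549,.1013,.3567],diff_step=1e-4);print(r.x,r.fun.round(1))
p=(r.x+np.array([.549,.1013,.3567]))/2;P=pads(p);print(p,P.round(4))
print(Rt(s).round(3),rel(s,[*P[0,:2],.058]))
R=Rt(s)
for i in range(4): print(i,(R.T@(P[i+1]-P[i])/.5).round(4))
E
```

```text
[0.54615501 0.10039674 0.35683791] [ 0.7  0.9 -0.5  0.8 -1.2 -0.1 -0.1 -1.1  0.9 -0.4]
[0.5475775  0.10084837 0.35676896] [[0.615  0.126  0.042 ]
 [0.5923 0.0445 0.042 ]
 [0.5078 0.0408 0.042 ]
 [0.4782 0.1202 0.042 ]
 [0.5445 0.1728 0.042 ]]
[[ 0.005  0.338  0.941]
 [ 0.007  0.941 -0.338]
 [-1.     0.009  0.003]] [ 0.2526  0.0027 -0.0244]
0 [-0.0015 -0.1688  0.0123]
1 [-0.001  -0.0639 -0.1568]
2 [ 0.0009  0.1293 -0.1092]
3 [0.0015 0.1438 0.0893]
```

apply_moves:
  steps:
    - [0.06,0.001,-0.008,0,0,0,0]
    - [0.06,0.001,-0.008,0,0,0,0]
    - [0.06,0.001,-0.008,0,0,0,0]
    - [0.05,0,0,0,0,0,0]
    - [0.01,0,0,0,0,0,0]
    - [0,0,0,0,0,0,0]
    - [0,0,0,0,0,0,0]

```text
time_s: 2.77
position: [0.6137, 0.1305, 0.0632]
tool_rot: [0.699, 0.125, 0.694, -0.118]
ft_force: [1.3, 0.3, -0.1]
opening: 0.0004
```

apply_moves:
  steps:
    - [0.016,-0.004,0.003,0,0,0,0]
    - [0.014,-0.004,0.003,0,0,0,0]
    - [0.006,0,0,0,0,0,0]
    - [0.004,0,0,0,0,0,0]
    - [0,0,0,0,0,0,0]

```text
time_s: 3.18
position: [0.6189, 0.127, 0.047]
tool_rot: [0.701, 0.126, 0.692, -0.116]
ft_force: [0.4, 1.1, 0.7]
opening: 0.0004
```

apply_moves:
  steps:
    - [0.005,-0.001,-0.003,0,0,0,0]
    - [0.004,0,-0.002,0,0,0,0]
    - [0.004,0,0,0,0,0,0]
    - [0.003,0,0,0,0,0,0]
    - [0,0,0,0,0,0,0]

```text
time_s: 3.6
position: [0.6172, 0.1275, 0.0398]
tool_rot: [0.702, 0.127, 0.691, -0.116]
ft_force: [-1.2, -0.9, 3.6]
opening: 0.0003
```

apply_moves:
  steps:
    - [0.004,0,0,0,0,0,0]
    - [0.003,0,0,0,0,0,0]
    - [0,0,0,0,0,0,0]
    - [0,0,0,0,0,0,0]

```text
time_s: 3.93
position: [0.6173, 0.1275, 0.0372]
tool_rot: [0.702, 0.127, 0.691, -0.116]
ft_force: [-1.5, -0.0, 7.5]
opening: 0.0003
```

```bash
python3 - <<'E'
from station import *
from h import *
im=camera("side");a=camera("scene")
o=np.hstack([cv2.resize(x,(400,400),interpolation=2) for x in(im[220:320,290:390],a[190:290,310:410])])
cv2.imwrite("pics/s2.png",o)
s=read_state();print(s['position'],s['ft_force'],Rt(s).round(3))
E
```

```text
[0.61729072 0.12750027 0.03730584] [-2.93460044 -0.85661502  6.22056155] [[ 0.018  0.338  0.941]
 [ 0.012  0.941 -0.338]
 [-1.     0.017  0.013]]
```

View pics/s2.png

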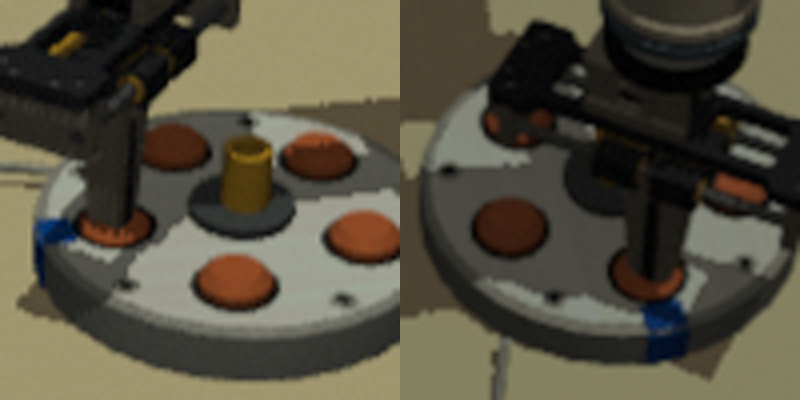

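Pad 1 is visibly sunk under the fingertip, about 4.7 mm at 6–7 N. Next: lift, level the tool and go to pad 2.

apply_moves:
  steps:
    - [-0.02,0,0,0,0,0,0]
    - [-0.018,0,0,0,0.003,-0.004,0]
    - [0,0,0,0,0.003,-0.004,0]
    - [0,-0.03,0.002,0,0,0,0]
    - [0,-0.03,0.002,0,0,0,0]
    - [0,-0.03,0.002,0,0,0,0]
    - [0,-0.03,0.002,0,0,0,0]
    - [0,-0.03,0.001,0,0,0,0]
    - [0,-0.02,0,0,0,0,0]
    - [0,0,0,0,0,0,0]
    - [0,0,0,0,0,0,0]

```text
time_s: 4.95
position: [0.5877, 0.0355, 0.0558]
tool_rot: [0.696, 0.122, 0.697, -0.122]
ft_force: [0.0, -0.3, 0.7]
opening: 0.0006
```

```bash
cat > st.py <<'E'
import sys
from station import *
from h import *
s=read_state();P=pads([.5476,.1008,.3568]);i=int(sys.argv[1])-1
print(s['position'],s['ft_force'],Rt(s).round(3).tolist(),'to pad',rel(s,[*P[i,:2],.038]))
print('to next',rel(s,[*P[(i+1)%5,:2],.058]))
E
python3 st.py 2
```

```text
[0.58766832 0.03550349 0.05575529] [ 0.01054904 -0.28123184  0.66447413] [[-0.003, 0.34, 0.94], [-0.001, 0.94, -0.34], [-1.0, -0.001, -0.002]] to pad [0.0355 0.02   0.0029]
to next [-0.0041 -0.0443 -0.1538]
```

apply_moves:
  steps:
    - [0,0.009,0.001,0,0,0,0]
    - [0,0.009,0.001,0,0,0,0]
    - [0.012,0,0,0,0,0,0]
    - [0.01,0,0,0,0,0,0]
    - [0.008,0,0,0,0,0,0]
    - [0.006,0,0,0,0,0,0]
    - [0,0,0,0,0,0,0]
    - [0,0,0,0,0,0,0]

```text
time_s: 5.62
position: [0.5935, 0.0459, 0.0361]
tool_rot: [0.696, 0.12, 0.697, -0.121]
ft_force: [-2.1, -1.2, 7.8]
opening: 0.0006
```

```bash
python3 st.py 2
```

```text
[0.59352794 0.04594314 0.0360877 ] [-2.13286249 -1.20747598  7.84286584] [[-0.001, 0.337, 0.942], [-0.002, 0.942, -0.337], [-1.0, -0.002, -0.0]] to pad [-0.0038 -0.0037 -0.0012]
to next [-0.0436 -0.0675 -0.158 ]
```

Pad 2 is pressed (5.9 mm, ~7.8 N). Next pad 3.

apply_moves:
  steps:
    - [-0.02,0,0,0,0,0,0]
    - [-0.02,0,0,0,0,0,0]
    - [0,0,0,0,0,0,0]
    - [0,-0.012,-0.028,0,0,0,0]
    - [0,-0.012,-0.028,0,0,0,0]
    - [0,-0.012,-0.028,0,0,0,0]
    - [0,-0.012,-0.028,0,0,0,0]
    - [0,-0.01,-0.025,0,0,0,0]
    - [0,-0.004,-0.01,0,0,0,0]
    - [0,0,0,0,0,0,0]
    - [0,0,0,0,0,0,0]

```text
time_s: 6.53
position: [0.5118, 0.043, 0.0587]
tool_rot: [0.697, 0.12, 0.696, -0.12]
ft_force: [0.2, 0.3, -0.3]
opening: 0.0005
```

```bash
python3 st.py 3
```

```text
[0.51176408 0.04298697 0.05866851] [ 0.1677529   0.25448259 -0.32000282] [[0.002, 0.336, 0.942], [-0.0, 0.942, -0.336], [-1.0, 0.0, 0.002]] to pad [ 0.0413 -0.0068 -0.0061]
to next [ 0.0012  0.1228 -0.1149]
```

apply_moves:
  steps:
    - [0,-0.003,-0.003,0,0,0,0]
    - [0.012,-0.003,-0.003,0,0,0,0]
    - [0.012,0,0,0,0,0,0]
    - [0.01,0,0,0,0,0,0]
    - [0.007,0,0,0,0,0,0]
    - [0,0,0,0,0,0,0]
    - [0,0,0,0,0,0,0]

```text
time_s: 7.12
position: [0.5114, 0.0413, 0.0363]
tool_rot: [0.698, 0.121, 0.695, -0.12]
ft_force: [-1.5, -0.1, 7.2]
opening: 0.0006
```

```bash
python3 st.py 3
```

```text
[0.51139357 0.04131874 0.03627598] [-1.5165669  -0.08874207  7.18157128] [[0.004, 0.336, 0.942], [0.0, 0.942, -0.336], [-1.0, 0.002, 0.004]] to pad [-0.0035 -0.0034 -0.0064]
to next [-0.0437  0.1262 -0.1152]
```

Pad 3 is pressed (5.7 mm, ~7.2 N). Next pad 4.

apply_moves:
  steps:
    - [-0.02,0,0,0,0,0,0]
    - [-0.02,0,0,0,0,0,0]
    - [0,0,0,0,0.002,-0.001,0]
    - [0,0.022,-0.02,0,0,0,0]
    - [0,0.022,-0.02,0,0,0,0]
    - [0,0.022,-0.02,0,0,0,0]
    - [0,0.022,-0.02,0,0,0,0]
    - [0,0.022,-0.02,0,0,0,0]
    - [0,0.012,-0.012,0,0,0,0]
    - [0,0,0,0,0,0,0]
    - [0,0,0,0,0,0,0]

```text
time_s: 8.03
position: [0.4798, 0.12, 0.0597]
tool_rot: [0.697, 0.121, 0.696, -0.121]
ft_force: [-0.3, -0.1, -0.2]
opening: 0.0005
```

```bash
python3 st.py 4
```

```text
[0.47981851 0.12003487 0.05969179] [-0.25252004 -0.14393992 -0.24895307] [[0.001, 0.337, 0.942], [-0.001, 0.942, -0.337], [-1.0, -0.0, 0.001]] to pad [ 0.0434 -0.0009 -0.0031]
to next [0.0035 0.1428 0.0863]
```

apply_moves:
  steps:
    - [0.014,0,-0.003,0,0,0,0]
    - [0.012,0,0,0,0,0,0]
    - [0.01,0,0,0,0,0,0]
    - [0.007,0,0,0,0,0,0]
    - [0,0,0,0,0,0,0]
    - [0,0,0,0,0,0,0]

```text
time_s: 8.53
position: [0.48, 0.1194, 0.0362]
tool_rot: [0.697, 0.122, 0.696, -0.122]
ft_force: [-1.8, 2.7, 8.1]
opening: 0.0003
```

```bash
python3 st.py 4
```

```text
[0.47999584 0.11939531 0.03620114] [-1.84065341  2.71192777  8.13745861] [[0.002, 0.34, 0.94], [0.001, 0.94, -0.34], [-1.0, 0.001, 0.002]] to pad [-0.0036  0.0002 -0.0038]
to next [-0.0432  0.1443  0.0852]
```

Pad 4 is pressed (5.8 mm, ~8 N). Next pad 5.

apply_moves:
  steps:
    - [-0.02,0,0,0,0,0,0]
    - [-0.02,0,0,0,0,0,0]
    - [0,0,0,0,0.001,0,0]
    - [0,0.026,0.015,0,0,0,0]
    - [0,0.026,0.015,0,0,0,0]
    - [0,0.026,0.015,0,0,0,0]
    - [0,0.026,0.015,0,0,0,0]
    - [0,0.024,0.015,0,0,0,0]
    - [0,0.012,0.008,0,0,0,0]
    - [0,0,0,0,0,0,0]
    - [0,0,0,0,0,0,0]

```text
time_s: 9.45
position: [0.5445, 0.17, 0.0587]
tool_rot: [0.696, 0.122, 0.697, -0.123]
ft_force: [-0.3, 0.1, -0.0]
opening: 0.0009
```

```bash
python3 st.py 5
```

```text
[0.5445063  0.16997809 0.05871254] [-0.32157315  0.11202071 -0.0082091 ] [[-0.002, 0.342, 0.94], [-0.0, 0.94, -0.342], [-1.0, -0.001, -0.002]] to pad [ 0.0414  0.0052 -0.0018]
to next [ 0.0012 -0.0346  0.1627]
```

apply_moves:
  steps:
    - [0.013,0.005,-0.002,0,0,0,0]
    - [0.012,0,0,0,0,0,0]
    - [0.01,0,0,0,0,0,0]
    - [0.006,0,0,0,0,0,0]
    - [0,0,0,0,0,0,0]
    - [0,0,0,0,0,0,0]

```text
time_s: 9.95
position: [0.5434, 0.1718, 0.0369]
tool_rot: [0.696, 0.123, 0.697, -0.123]
ft_force: [-1.5, 0.9, 6.5]
opening: 0.0006
```

```bash
python3 st.py 5
```

```text
[0.54344227 0.17176339 0.03686547] [-1.45954703  0.89022921  6.48686103] [[-0.0, 0.343, 0.939], [0.0, 0.939, -0.343], [-1.0, 0.0, -0.001]] to pad [-0.0023  0.0026  0.0014]
to next [-0.0424 -0.037   0.1659]
```

Pad 5 is pressed (5.1 mm, ~6.5 N). Now lift clear and check.

apply_moves:
  steps:
    - [-0.03,0,0,0,0,0,0]
    - [-0.06,0,0,0,0,0,0]
    - [-0.08,0,0,0,0,0,0]
    - [-0.08,0,0,0,0,0,0]
    - [-0.06,0,0,0,0,0,0]
    - [0,0.08,0,0,0,0,0]
    - [0,0.08,0,0,0,0,0]
    - [0,0.08,0,0,0,0,0]
    - [0,0.08,0,0,0,0,0]
    - [0,0.08,0,0,0,0,0]
    - [0,0,0,0,0,0,0]
    - [0,0,0,0,0,0,0]

```text
time_s: 10.95
position: [0.6091, 0.3627, 0.1931]
tool_rot: [0.692, 0.123, 0.7, -0.127]
ft_force: [-1.0, 0.5, -0.4]
opening: 0.0005
```

```bash
python3 - <<'E'
from station import *
from h import *
a=camera("scene");b=camera("side")
for c,im,r in(("scene",a,(305,195,420,290)),("side",b,(295,235,410,320))):
  print(c,[x[0].tolist() for x in blobs(im,*COP,20,r)],blobs(im,*BLU,6,r))
a=cv2.resize(a[160:360,240:540],None,fx=1.5,fy=1.5,interpolation=2);b=cv2.resize(b[160:400,230:430],None,fx=1.7,fy=1.7,interpolation=2)
o=np.zeros((410,800,3),np.uint8);o[:300,:450]=a;o[:408,455:795]=b
cv2.imwrite("pics/end.png",o);print(read_state()['position'],read_state()['ft_force'])
E
```

```text
scene [[374.0, 212.5], [339.4, 219.2], [394.8, 235.1], [337.1, 245.9], [371.8, 256.8]] [(array([375.8, 268.8]), 72)]
side [[332.7, 256.1], [369.2, 258.4], [318.4, 274.5], [381.1, 278.6], [348.6, 289.7]] [(array([302.2, 280.1]), 53)]
[0.60874585 0.36145404 0.19324274] [ 0.43983734 -0.22171439 -0.4386739 ]
```

View pics/end.png

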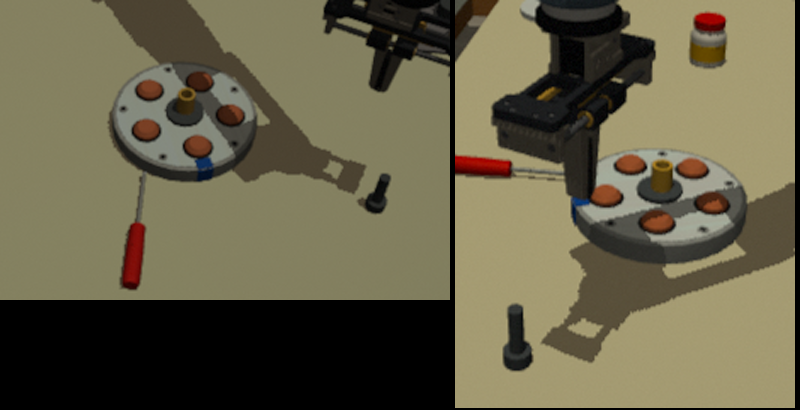

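All five pads are up, the bushing is upright, nothing has moved, and the arm is clear, so I'm handing in.

```bash
python3 -c "
from station import *
print(job_done())"
```

```text
the job is handed in; nothing more can be done
None
```

I pressed all five pads in order, clockwise from the blue mark, with the fingers closed, and handed the job in at about 11 s. No verdict was reported.

- **Presses:** the fingertip heights put each pad about 5–6 mm down, with 6–8 N on the wrist sensor at the end of each press. The camera picture confirmed this only for pad 1.
- **Between pads:** I crossed with the fingertips aimed about 1.5–2 cm above the pad tops. The readings on arriving at each pad were 14–18 mm. I moved straight from pad to pad rather than along the arc, so at mid-gap the fingers should have been about 14 mm inside the pad circle, within the 30 mm allowed.
- **Final check:** in both camera views all five pads are up, the bushing stands upright, and the jar, bolt and screwdriver look unmoved. Pad positions match the first pictures to about 1.5 px. The side view of the mark differs by about 1.4 px, probably because the gripper partly covers it. The arm was well clear at handing in, and the wrist force read about zero.

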